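# Clear the boot-brush bin and pop its touch-latch lid

### The arm

A 6-joint arm with a two-finger parallel gripper is mounted at the origin on the work surface. World frame = base frame: x ahead of the robot, y to its left, z up, the work surface at z = 0. Lengths are in m, angles in rad, forces in N, time in s.
With the tool pointing down it reaches from about 0.3 to 0.85 m from the base axis. Payload 5.4 kg.
Tool frame: the origin (TCP) lies midway between the tips of the shut fingers; the grasp point (between the pads) lies 19 mm behind it (r.tcp_to_grasp is the distance from the TCP to the grasp point, in m); z points along the fingers, y is the line along which they close (so a half turn about z gives the same grasp; the last joint's range is limited). The gripper opens to 85 mm and grips with 20 to 120 N. Pads are 22 mm wide; open, the fingers measure 114 mm over their backs; the gripper's body (76 mm by 85 mm) begins 54 mm behind the grasp point. The pads swing forward as they close: fully open they stand 13 mm farther back than shut.
Start: joints at [-1.382, 0.158, 1.597, -0, 1.386, -0.21], TCP at [0.223, -0.53, 0.231] pointing down, gripper open.
Joint ranges: [-2.91, 2.91], [-0.94, 2.29], [0.18, 2.7], [-1.29, 4.43], [0.17, 2.64], [-3, 3]. Speed limits (rad/s): [2.57, 2.57, 3.14, 3.14, 3.14, 3.14].

### API

Orientations are given as a rotation vector (axis times angle).
In Python, from station import r gives the robot as it stands.
- The arm moves only by the shell command python3 -m crank 'ROWS' [FORCE]. ROWS is JSON, a list of rows, each an object of numbers: "dx", "dy", "dz": the shift along the tool's x, y, z in mm; "rx", "ry", "rz": the turn, a rotation vector about the tool's x, y, z in rad; "gripper": the finger opening in mm, from 0 to 85.4. A call has 1 to 10 rows; each row is the pose to reach, as a shift and turn from the pose commanded when the call began, along the tool's axes at that moment; what a row does not reach only later rows make up. A row lasts 1/8 s, in which the tool goes at most 62.5 mm and 10.7 degrees, less where a joint would pass 70% of its speed; a pose out of reach is approached as far as the arm can. A call with a gripper value outside its range is refused whole. The fingers move at their own pace and stop on an object; FORCE is the grip in N (left out, the last holds). Time passes only in rows, so rows that repeat a pose let the fingers close. It gives the time, the measured TCP pose, the force, the opening and the grip force at its end, in the units of the state.
- r.get_obs(): the state, without advancing time (a new reading comes with each control period).
- r.snapshot(name): name is "side" or "top"; returns a dict with "img" (480x640x3 uint8, red, green, blue), "mtx" (3x3 intrinsics, pixels), "camera_from_world" (4x4, takes a point from world to camera coordinates). Camera axes: x right, y down, z forward; pixel columns grow to the right and rows downward; lengths in m; the calibration is good to about 2 mm. A picture is of the moment at which its call begins. There is no depth.
- r.hand_in(): hands the job in; it is judged then, once.
The state is a dict: "time": time; "joint_positions": joint angles; "joint_velocities": joint speeds; "joint_torque": joint torques, N m; "tool_pos": TCP position; "eef_rot": TCP orientation; "contact_force": force on the tool from outside, world axes, zero at the start; "wrist_torque": the same for the moment, N m; "finger_gap": finger opening in m; "grasp_force": force on a finger pad.
Only numpy, scipy, OpenCV 4.12 (cv2) and the standard library are available. Lean on these libraries where they do the work, as an engineer would, in place of code of your own. Each camera call takes 0.05 s, during which the arm holds its last target. There are 200 camera calls.

### The job

With the fingertips, slide the black headlamp case sideways off the lid of the boot-brush bin so that it stands wholly on the fixed ledge beside the lid; do not pick it up or tip it. Then press down on the lid at its front edge, the one nearest the robot and opposite the hinge, until its push-to-open catch gives, and take the hand away so that the spring lifts the lid ajar and it stays so. Leave the case on the ledge and do not move the mug, the bike bell or the boot jack.

Things in the scene. Friction and masses are not known exactly. Their poses are not given: they have to be found in the camera images.
- bin: White plastic boot-brush bin with a grey lid, fixed to the bench, 190 mm (its x, front to back) x 290 mm (its y) x 100 mm high. Origin at the centre of its underside, z up, its front faces its own -x. Seen from the top: the hinged lid fills y = -137 to +13 mm (x = -89 to +85 mm), top at z = 101 mm when shut; the fixed flat ledge fills y = 15 to 145 mm.
- ledge (a point): Centre of the ledge's free top face, at (0, 76, 100) mm in the bin's frame; same axes as the bin. The face runs y = 15 to 137 mm and x = -95 to +95 mm in the bin's frame; from y = 137 to 145 mm an upright lip, 12 mm high above the face, closes its outer end. The shut lid's top lies 1 mm higher than this face, across a 2 mm gap.
- lid_press (a point): The place to press: point on the lid's top face, on three thin black ribs, mid-width, 19 mm from its free front edge; (-70, -62, 101) mm in the bin's frame when shut, moves with the lid, z is the lid's outward normal. Pushed in 3 to 4 mm here (about 5 N) the catch lets go; a hard stop is met at about 5 mm, so 8 N or more means fully in. With the finger off, the spring raises this point about 55 mm.
- lid_hinge (a point): Middle of the lid's hinge, at its back edge (bin +x side), on the top face: (87, -62, 101) mm in the bin's frame. The hinge line runs along the bin's y.
- lid (a joint): Angle of the lid about its hinge, rad: 0 shut and latched, negative pushed in (stop at -0.033), positive open; the spring lifts it to rest near 0.35 (ajar) within about 1 s. The catch holds it shut until pushed, is not tripped by the weight of the case, and does not catch again afterwards.
- case_center (a point): Centre (half-way up) of the loose black plastic headlamp case, a box with rounded edges 90 mm (its x) x 62 mm (its y) x 44 mm high, 100 to 210 g, which starts standing on the shut lid, its centre 22 mm above the lid, its axes within 0.3 rad of the bin's.
- mug: White ceramic mug, 82 mm across, 95 mm high, handle to its +y; origin at the centre of its foot. Stands on the bench beyond the bin's ledge end. Not to be moved.
- bell: Chrome bike bell, dome 54 mm across, 41 mm high, with a short thumb lever to its +x; origin at the centre of its underside. Stands on the bench beyond the bin's ledge end, in front of the mug. Not to be moved.
- jack: Wooden boot jack, forked board 295 mm long (x = -155 to +140 mm) x 100 mm wide, 44 mm high; origin on the bench under the board. Lies beside the bin's lid end. Not to be moved.
Things that resemble listed ones, but are neither listed nor needed, are in the scene too. What is shaped like the part that bears case_center but green or purple is not meant.

How it is judged:
By the outcome, as a careful person would: the job done as asked, in the order asked, and still so for the second after the job is handed in, with the robot touching nothing.
It also fails if it takes over 42 s, if anything falls off the work surface, if the arm or the gripper's body presses on something with over 40 N, if the wrist force passes 120 N, or if a joint passes its speed limit or range.

## Working session

There is one attempt and no reset: what is moved stays moved. The work goes in short steps, Python scripts to look and compute and a shell command to move; the robot and the scene stay as the last step left them, time stands still between calls to the robot, and variables do not carry over. Pictures are saved under pics/ and viewed, at most 10 in all, crops included, and the job is handed in when it is done.

```bash
mkdir -p pics; ls; python3 - <<'E'
from station import r
import cv2,numpy as np
o=r.get_obs();print(o['time'],o['tool_pos'],o['eef_rot'],o['finger_gap'])
for n in('top','side'):
    s=r.snapshot(n);cv2.imwrite(f'pics/{n}0.png',s['img'][...,::-1]);np.savez(f'pics/{n}0.npz',**s);print(n,s['mtx'].tolist(),np.round(s['camera_from_world'],4).tolist())
E
```

```text
pics
0.0 [ 0.22314735 -0.52928161  0.23028719] [-3.07743724e+00 -6.21953533e-01 -2.26265113e-05] 0.08540008598017314
top [[530.2321058442649, 0.0, 320.852858577722], [0.0, 530.2321058442649, 238.53379092070213], [0.0, 0.0, 1.0]] [[-0.0685, -0.9976, 0.0008, 0.0531], [-0.9764, 0.0669, -0.2052, 0.569], [0.2046, -0.0148, -0.9787, 0.8339], [0.0, 0.0, 0.0, 1.0]]
side [[480.33312638766057, 0.0, 322.1590011139515], [0.0, 480.33312638766057, 243.89038566182361], [0.0, 0.0, 1.0]] [[0.9906, -0.1365, -0.0059, -0.5623], [-0.111, -0.7792, -0.6169, 0.1342], [0.0796, 0.6118, -0.787, 0.7681], [0.0, 0.0, 0.0, 1.0]]
```

View pics/top0.png

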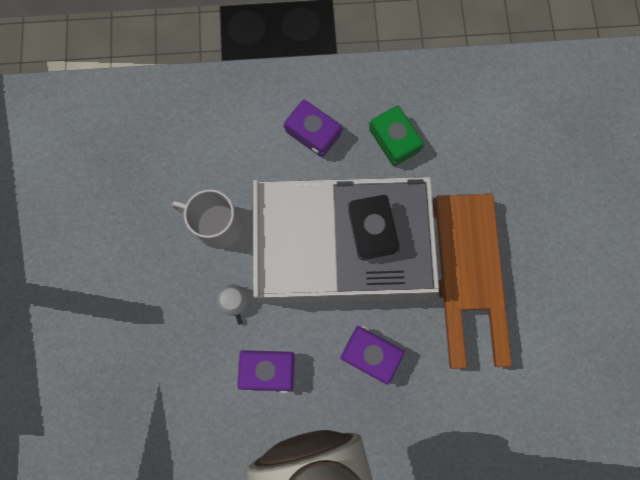

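View pics/side0.png

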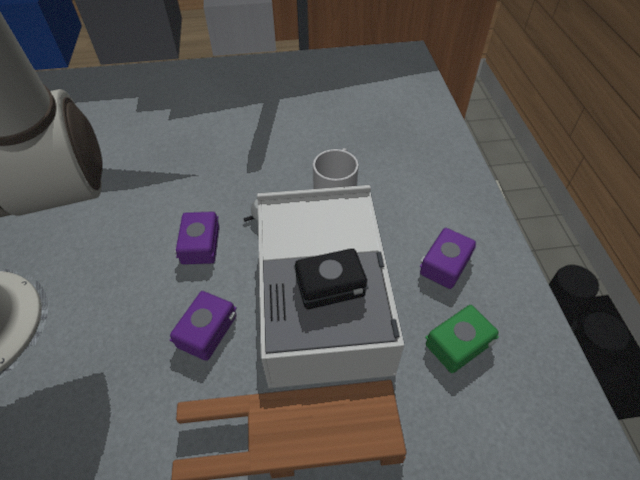

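```bash
cat > h.py <<'E'
import cv2,numpy as np
def ray(s,p,z):
    M=s['camera_from_world'];R,t=M[:3,:3],M[:3,3];c=-R.T@t
    p=np.atleast_2d(p).astype(float)
    d=(np.c_[p,np.ones(len(p))]@np.linalg.inv(s['mtx']).T)@R
    return (c+d*((z-c[2])/d[:,2])[:,None])[:,:2]
def proj(s,P):
    P=np.atleast_2d(P);M=s['camera_from_world'];q=(P@M[:3,:3].T+M[:3,3])@s['mtx'].T
    return q[:,:2]/q[:,2:]
def blob(m,roi):
    k=np.zeros(m.shape,np.uint8);x0,y0,x1,y1=roi;k[y0:y1,x0:x1]=m[y0:y1,x0:x1]
    k=cv2.morphologyEx(k,cv2.MORPH_OPEN,np.ones((3,3)))
    return max(cv2.findContours(k,0,2)[0],key=cv2.contourArea)
E
python3 - <<'E'
from h import *
s=dict(np.load('pics/top0.npz'));im=s['img'].astype(int);g=im.mean(2)
print(im[240,300],im[200,345],im[245,375],im[205,360],im[260,420])
c=blob((g<60).astype(np.uint8),(325,180,440,270))
r_=cv2.minAreaRect(c);print('case px',r_)
# case outline on its top plane
w=ray(s,c[:,0],0.145).astype(np.float32);w=cv2.minAreaRect(w*1000);print('case@top',w)
l=blob(((g<130)).astype(np.uint8),(330,180,433,293))
w=cv2.minAreaRect((ray(s,l[:,0],0.101)*1000).astype(np.float32));print('lid',w,cv2.boxPoints(w).round().tolist())
l=blob((g>140).astype(np.uint8),(262,170,340,300))
w=cv2.minAreaRect((ray(s,l[:,0],0.100)*1000).astype(np.float32));print('ledge',w,cv2.boxPoints(w).round().tolist())
for i,p in enumerate([(-.0,-.062,.101)]):pass
print('ribs',ray(s,[(366,271),(404,271),(366,284),(404,284),(385,278)],.101))
E
```

```text
[178 176 174] [ 96  97 100] [36 36 37] [39 38 40] [93 93 97]
case px ((373.89923095703125, 227.02125549316406), (61.39112091064453, 43.056190490722656), 78.11134338378906)
case@top ((566.189697265625, -66.45858764648438), (94.99481201171875, 65.63963317871094), 6.999894618988037)
lid ((563.7951049804688, -84.31344604492188), (153.39682006835938, 180.91050720214844), 87.76054382324219) [[470.0, -157.0], [651.0, -164.0], [657.0, -11.0], [476.0, -4.0]]
ledge ((567.9739379882812, 47.46297836303711), (119.77404022216797, 189.49488830566406), 87.20124053955078) [[470.0, -8.0], [660.0, -17.0], [666.0, 103.0], [476.0, 112.0]]
ribs [[ 0.50524762 -0.05306065]
 [ 0.5011318  -0.11307081]
 [ 0.48466943 -0.05128526]
 [ 0.48057323 -0.1109923 ]
 [ 0.49208862 -0.08202487]]
```

```bash
python3 -m crank '[{"dx":50,"dy":-25,"rz":-0.12,"gripper":45},{"dx":100,"dy":-50,"rz":-0.24,"gripper":45},{"dx":155,"dy":-76,"rz":-0.38,"gripper":45},{"dx":210,"dy":-103,"rz":-0.52,"gripper":45},{"dx":265,"dy":-130,"rz":-0.66,"gripper":45},{"dx":320,"dy":-157,"rz":-0.8,"gripper":45},{"dx":375,"dy":-184,"rz":-0.94,"gripper":45},{"dx":425,"dy":-209,"rz":-1.05,"gripper":45},{"dx":465,"dy":-228,"rz":-1.128,"gripper":45},{"dx":465,"dy":-228,"rz":-1.128,"gripper":45}]'
python3 -m crank '[{"dz":10},{"dz":30},{"dz":40}]'
python3 - <<'E'
from station import r
from h import *
for n in('top','side'):
    s=r.snapshot(n);cv2.imwrite(f'pics/{n}1.png',s['img'][...,::-1])
E
python3 -c "
import cv2
a=cv2.imread('pics/top1.png')[140:340,220:470];b=cv2.imread('pics/side1.png')[150:350,200:450]
cv2.imwrite('pics/c1.png',cv2.resize(cv2.vconcat([a,b]),None,fx=1.5,fy=1.5))"
```

```text
invalid input
invalid input
```

View pics/c1.png

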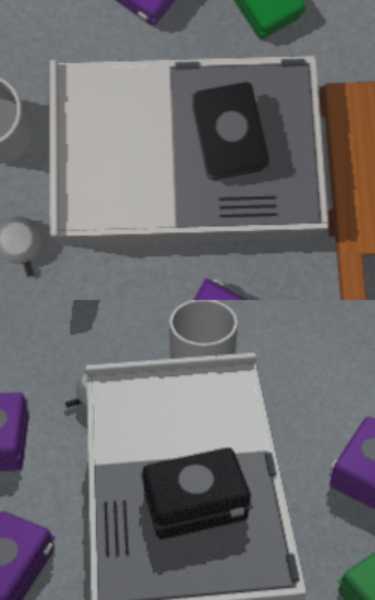

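The picture shows the scene unchanged, because the arm refused both calls. The rows probably need every key, so I'll test that with a small move.

```bash
python3 -m crank '[{"dx":50,"dy":-25,"dz":0,"rx":0,"ry":0,"rz":-0.12,"gripper":45}]'
```

```text
time: 0.32
tool_pos: [0.2584, -0.4887, 0.231]
eef_rot: [3.037, 0.803, -0.001]
contact_force: [1.6, -0.2, 0.2]
finger_gap: 0.0698
grasp_force: 0.0
```

```bash
python3 -m crank '[{"dx":54,"dy":-19,"dz":0,"rx":0,"ry":0,"rz":-0.126,"gripper":45},{"dx":109,"dy":-38,"dz":0,"rx":0,"ry":0,"rz":-0.252,"gripper":45},{"dx":163,"dy":-57,"dz":0,"rx":0,"ry":0,"rz":-0.378,"gripper":45},{"dx":218,"dy":-76,"dz":0,"rx":0,"ry":0,"rz":-0.504,"gripper":45},{"dx":272,"dy":-95,"dz":0,"rx":0,"ry":0,"rz":-0.63,"gripper":45},{"dx":327,"dy":-114,"dz":0,"rx":0,"ry":0,"rz":-0.756,"gripper":45},{"dx":381,"dy":-133,"dz":0,"rx":0,"ry":0,"rz":-0.882,"gripper":45},{"dx":436,"dy":-152,"dz":0,"rx":0,"ry":0,"rz":-1.008,"gripper":45},{"dx":436,"dy":-152,"dz":0,"rx":0,"ry":0,"rz":-1.008,"gripper":45},{"dx":436,"dy":-152,"dz":0,"rx":0,"ry":0,"rz":-1.008,"gripper":45}]'
python3 -m crank '[{"dx":0,"dy":0,"dz":20,"rx":0,"ry":0,"rz":0,"gripper":45},{"dx":0,"dy":0,"dz":50,"rx":0,"ry":0,"rz":0,"gripper":45},{"dx":0,"dy":0,"dz":70,"rx":0,"ry":0,"rz":0,"gripper":45},{"dx":0,"dy":0,"dz":70,"rx":0,"ry":0,"rz":0,"gripper":45}]'
python3 - <<'E'
from station import r
from h import *
for n in('top','side'):
    s=r.snapshot(n);cv2.imwrite(f'pics/{n}2.png',s['img'][...,::-1])
a=cv2.imread('pics/top2.png')[140:340,220:470];b=cv2.imread('pics/side2.png')[200:400,200:450]
cv2.imwrite('pics/c2.png',cv2.resize(cv2.hconcat([a,b]),None,fx=1.6,fy=1.6))
E
```

```text
time: 1.58
tool_pos: [0.5626, -0.1393, 0.2309]
eef_rot: [-2.269, -2.172, 0.001]
contact_force: [1.0, 0.0, -0.2]
finger_gap: 0.0449
grasp_force: 0.0
time: 2.08
tool_pos: [0.5609, -0.14, 0.1595]
eef_rot: [-2.27, -2.166, 0.003]
contact_force: [0.4, -1.0, 0.6]
finger_gap: 0.045
grasp_force: 0.0
```

View pics/c2.png

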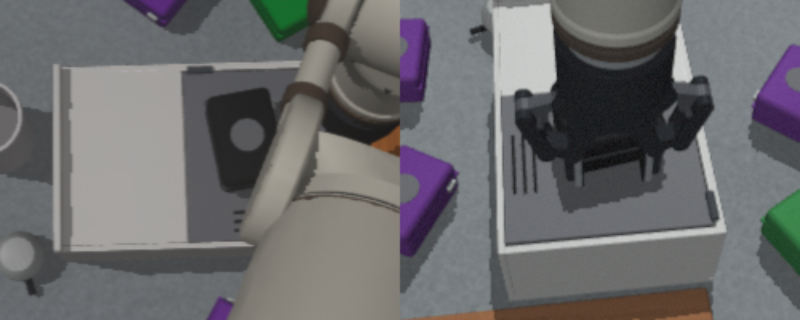

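The fingers stand over the lid behind the case's -y side, squared up to the bin. Now I'll lower them and push slowly.

```bash
python3 -m crank '[{"dx":0,"dy":0,"dz":15,"rx":0,"ry":0,"rz":0,"gripper":45},{"dx":0,"dy":0,"dz":32,"rx":0,"ry":0,"rz":0,"gripper":45},{"dx":0,"dy":0,"dz":43,"rx":0,"ry":0,"rz":0,"gripper":45},{"dx":0,"dy":0,"dz":47,"rx":0,"ry":0,"rz":0,"gripper":45},{"dx":4,"dy":0,"dz":47,"rx":0,"ry":0,"rz":0,"gripper":45},{"dx":10,"dy":0,"dz":47,"rx":0,"ry":0,"rz":0,"gripper":45}]'
python3 -m crank '[{"dx":5,"dy":0,"dz":0,"rx":0,"ry":0,"rz":0,"gripper":45},{"dx":10,"dy":0,"dz":0,"rx":0,"ry":0,"rz":0,"gripper":45},{"dx":15,"dy":0,"dz":0,"rx":0,"ry":0,"rz":0,"gripper":45},{"dx":20,"dy":0,"dz":0,"rx":0,"ry":0,"rz":0,"gripper":45},{"dx":25,"dy":0,"dz":0,"rx":0,"ry":0,"rz":0,"gripper":45},{"dx":30,"dy":0,"dz":0,"rx":0,"ry":0,"rz":0,"gripper":45},{"dx":35,"dy":0,"dz":0,"rx":0,"ry":0,"rz":0,"gripper":45},{"dx":40,"dy":0,"dz":0,"rx":0,"ry":0,"rz":0,"gripper":45},{"dx":45,"dy":0,"dz":0,"rx":0,"ry":0,"rz":0,"gripper":45},{"dx":50,"dy":0,"dz":0,"rx":0,"ry":0,"rz":0,"gripper":45}]'
python3 - <<'E'
from station import r
from h import *
for n in('top','side'):
    s=r.snapshot(n);cv2.imwrite(f'pics/{n}3.png',s['img'][...,::-1])
a=cv2.imread('pics/top3.png')[140:340,220:470];b=cv2.imread('pics/side3.png')[180:380,200:450]
cv2.imwrite('pics/c3.png',cv2.resize(cv2.hconcat([a,b]),None,fx=1.6,fy=1.6))
E
```

```text
time: 2.92
tool_pos: [0.5638, -0.1291, 0.1149]
eef_rot: [2.269, 2.171, 0.001]
contact_force: [-0.1, -0.5, -0.3]
finger_gap: 0.0449
grasp_force: 0.0
time: 4.18
tool_pos: [0.5657, -0.0791, 0.1144]
eef_rot: [2.27, 2.172, 0.0]
contact_force: [-0.1, -2.1, 1.3]
finger_gap: 0.0448
grasp_force: 1.0
```

View pics/c3.png

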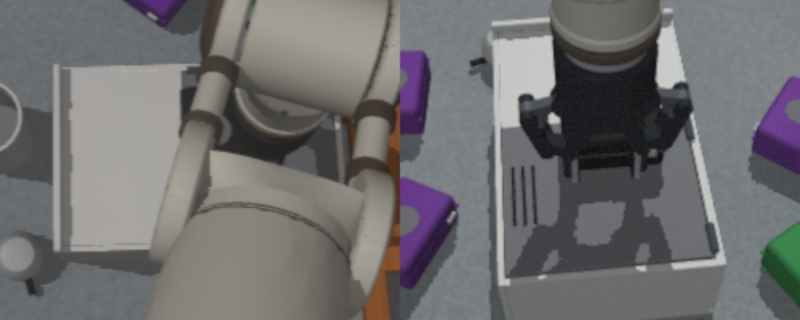

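The case is sliding squarely ahead of both fingers with about 2 N. It needs about 84 mm more.

```bash
python3 -m crank '[{"dx":6,"dy":0,"dz":0,"rx":0,"ry":0,"rz":0,"gripper":45},{"dx":12,"dy":0,"dz":0,"rx":0,"ry":0,"rz":0,"gripper":45},{"dx":18,"dy":0,"dz":0,"rx":0,"ry":0,"rz":0,"gripper":45},{"dx":24,"dy":0,"dz":0,"rx":0,"ry":0,"rz":0,"gripper":45},{"dx":30,"dy":0,"dz":0,"rx":0,"ry":0,"rz":0,"gripper":45},{"dx":36,"dy":0,"dz":0,"rx":0,"ry":0,"rz":0,"gripper":45},{"dx":42,"dy":0,"dz":0,"rx":0,"ry":0,"rz":0,"gripper":45},{"dx":48,"dy":0,"dz":0,"rx":0,"ry":0,"rz":0,"gripper":45},{"dx":54,"dy":0,"dz":0,"rx":0,"ry":0,"rz":0,"gripper":45},{"dx":60,"dy":0,"dz":0,"rx":0,"ry":0,"rz":0,"gripper":45}]'
python3 -m crank '[{"dx":5,"dy":0,"dz":0,"rx":0,"ry":0,"rz":0,"gripper":45},{"dx":10,"dy":0,"dz":0,"rx":0,"ry":0,"rz":0,"gripper":45},{"dx":15,"dy":0,"dz":0,"rx":0,"ry":0,"rz":0,"gripper":45},{"dx":20,"dy":0,"dz":0,"rx":0,"ry":0,"rz":0,"gripper":45},{"dx":24,"dy":0,"dz":0,"rx":0,"ry":0,"rz":0,"gripper":45},{"dx":24,"dy":0,"dz":0,"rx":0,"ry":0,"rz":0,"gripper":45},{"dx":14,"dy":0,"dz":0,"rx":0,"ry":0,"rz":0,"gripper":45},{"dx":-10,"dy":0,"dz":0,"rx":0,"ry":0,"rz":0,"gripper":45},{"dx":-45,"dy":0,"dz":-10,"rx":0,"ry":0,"rz":0,"gripper":45},{"dx":-90,"dy":0,"dz":-30,"rx":0,"ry":0,"rz":0,"gripper":0}]'
python3 -m crank '[{"dx":-30,"dy":-30,"dz":-20,"rx":0,"ry":0,"rz":0,"gripper":0},{"dx":-30,"dy":-70,"dz":-30,"rx":0,"ry":0,"rz":0,"gripper":0},{"dx":-30,"dy":-70,"dz":-30,"rx":0,"ry":0,"rz":0,"gripper":0}]'
python3 - <<'E'
from station import r
from h import *
for n in('top','side'):
    s=r.snapshot(n);np.savez(f'pics/{n}4.npz',**s);cv2.imwrite(f'pics/{n}4.png',s['img'][...,::-1])
a=cv2.imread('pics/top4.png')[140:340,220:470];b=cv2.imread('pics/side4.png')[180:380,200:450]
cv2.imwrite('pics/c4.png',cv2.resize(cv2.hconcat([a,b]),None,fx=1.6,fy=1.6))
E
```

```text
time: 5.52
tool_pos: [0.5679, -0.0187, 0.114]
eef_rot: [-2.269, -2.172, 0.0]
contact_force: [0.6, -0.7, -0.2]
finger_gap: 0.0452
grasp_force: 0.4
time: 6.78
tool_pos: [0.5633, -0.1103, 0.1437]
eef_rot: [-2.268, -2.171, 0.001]
contact_force: [0.8, 0.4, 0.3]
finger_gap: 0.028
grasp_force: 0.0
time: 7.15
tool_pos: [0.4914, -0.1371, 0.1749]
eef_rot: [2.272, 2.169, 0.0]
contact_force: [0.2, -1.1, -0.5]
finger_gap: -0.0001
grasp_force: 0.0
```

View pics/c4.png

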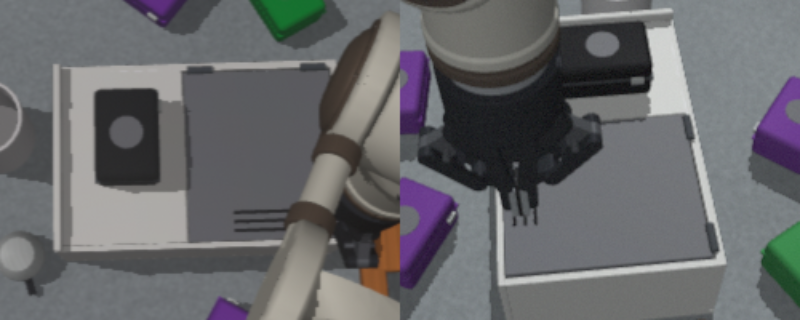

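The case stands on the ledge with clear margin: in the top crop its right edge is at column 160 and the lid seam at 185. The ribs are visible near the fingertips. Next I'll go above the press point.

```bash
python3 -m crank '[{"dx":15,"dy":0,"dz":0,"rx":0,"ry":0,"rz":0,"gripper":0},{"dx":35,"dy":0,"dz":10,"rx":0,"ry":0,"rz":0,"gripper":0},{"dx":50,"dy":0,"dz":35,"rx":0,"ry":0,"rz":0,"gripper":0},{"dx":52,"dy":0,"dz":60,"rx":0,"ry":0,"rz":0,"gripper":0},{"dx":52,"dy":0,"dz":68,"rx":0,"ry":0,"rz":0,"gripper":0},{"dx":52,"dy":0,"dz":68,"rx":0,"ry":0,"rz":0,"gripper":0},{"dx":52,"dy":0,"dz":68,"rx":0,"ry":0,"rz":0,"gripper":0}]'
python3 - <<'E'
from station import r
from h import *
for n in('top','side'):
    s=r.snapshot(n);cv2.imwrite(f'pics/{n}5.png',s['img'][...,::-1])
a=cv2.imread('pics/top5.png')[140:340,220:470];b=cv2.imread('pics/side5.png')[180:380,200:450]
cv2.imwrite('pics/c5.png',cv2.resize(cv2.hconcat([a,b]),None,fx=1.6,fy=1.6))
E
```

```text
time: 8.12
tool_pos: [0.4961, -0.0844, 0.1073]
eef_rot: [2.268, 2.171, 0.001]
contact_force: [-0.6, -0.2, 0.3]
finger_gap: -0.0001
grasp_force: 0.0
```

View pics/c5.png

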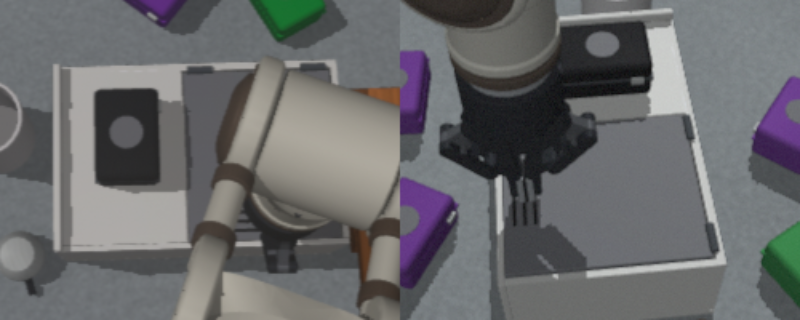

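The tips are over the ribs (side crop, about (522,190)). Now I'll press slowly.

```bash
python3 -m crank '[{"dx":0,"dy":-3,"dz":2,"rx":0,"ry":0,"rz":0,"gripper":0},{"dx":0,"dy":-3,"dz":4,"rx":0,"ry":0,"rz":0,"gripper":0},{"dx":0,"dy":-3,"dz":6,"rx":0,"ry":0,"rz":0,"gripper":0},{"dx":0,"dy":-3,"dz":8,"rx":0,"ry":0,"rz":0,"gripper":0},{"dx":0,"dy":-3,"dz":9,"rx":0,"ry":0,"rz":0,"gripper":0},{"dx":0,"dy":-3,"dz":9,"rx":0,"ry":0,"rz":0,"gripper":0}]'
```

```text
time: 8.98
tool_pos: [0.4921, -0.0842, 0.0976]
eef_rot: [-2.269, -2.172, 0.001]
contact_force: [-2.7, 0.8, 4.3]
finger_gap: -0.0003
grasp_force: 2.6
```

```bash
python3 -m crank '[{"dx":0,"dy":0,"dz":1,"rx":0,"ry":0,"rz":0,"gripper":0},{"dx":0,"dy":0,"dz":2,"rx":0,"ry":0,"rz":0,"gripper":0},{"dx":0,"dy":0,"dz":2,"rx":0,"ry":0,"rz":0,"gripper":0}]'
```

```text
time: 9.35
tool_pos: [0.4921, -0.0842, 0.0959]
eef_rot: [-2.269, -2.172, 0.001]
contact_force: [-4.0, 0.7, 6.0]
finger_gap: -0.0001
grasp_force: 3.4
```

```bash
python3 -m crank '[{"dx":0,"dy":0,"dz":1,"rx":0,"ry":0,"rz":0,"gripper":0},{"dx":0,"dy":0,"dz":1.5,"rx":0,"ry":0,"rz":0,"gripper":0},{"dx":0,"dy":0,"dz":1.5,"rx":0,"ry":0,"rz":0,"gripper":0}]'
```

```text
time: 9.72
tool_pos: [0.4923, -0.0842, 0.0956]
eef_rot: [-2.269, -2.172, 0.001]
contact_force: [-7.6, 2.9, 16.4]
finger_gap: -0.0002
grasp_force: 8.2
```

The lid is fully in, at 16 N on the stop. I'll retreat up and then back towards the robot.

```bash
python3 -m crank '[{"dx":0,"dy":0,"dz":-20,"rx":0,"ry":0,"rz":0,"gripper":0},{"dx":0,"dy":0,"dz":-60,"rx":0,"ry":0,"rz":0,"gripper":0},{"dx":0,"dy":-10,"dz":-110,"rx":0,"ry":0,"rz":0,"gripper":0},{"dx":-20,"dy":-30,"dz":-150,"rx":0,"ry":0,"rz":0,"gripper":0},{"dx":-60,"dy":-60,"dz":-170,"rx":0,"ry":0,"rz":0,"gripper":0},{"dx":-110,"dy":-90,"dz":-180,"rx":0,"ry":0,"rz":0,"gripper":0},{"dx":-160,"dy":-110,"dz":-180,"rx":0,"ry":0,"rz":0,"gripper":0},{"dx":-200,"dy":-110,"dz":-180,"rx":0,"ry":0,"rz":0,"gripper":0},{"dx":-230,"dy":-110,"dz":-180,"rx":0,"ry":0,"rz":0,"gripper":0},{"dx":-230,"dy":-110,"dz":-180,"rx":0,"ry":0,"rz":0,"gripper":0}]'
python3 -m crank '[{"dx":0,"dy":0,"dz":0,"rx":0,"ry":0,"rz":0,"gripper":0},{"dx":0,"dy":0,"dz":0,"rx":0,"ry":0,"rz":0,"gripper":0},{"dx":0,"dy":0,"dz":0,"rx":0,"ry":0,"rz":0,"gripper":0},{"dx":0,"dy":0,"dz":0,"rx":0,"ry":0,"rz":0,"gripper":0}]'
python3 - <<'E'
from station import r
from h import *
for n in('top','side'):
    s=r.snapshot(n);cv2.imwrite(f'pics/{n}6.png',s['img'][...,::-1])
a=cv2.imread('pics/top6.png')[80:400,150:530];b=cv2.imread('pics/side6.png')[130:450,180:560]
cv2.imwrite('pics/c6.png',cv2.hconcat([a,b]))
E
```

```text
time: 10.98
tool_pos: [0.3718, -0.3105, 0.2734]
eef_rot: [-2.272, -2.169, -0.0]
contact_force: [0.1, 0.1, 0.8]
finger_gap: 0.0
grasp_force: 0.0
time: 11.48
tool_pos: [0.3724, -0.3086, 0.2739]
eef_rot: [2.269, 2.173, -0.0]
contact_force: [0.0, -0.3, -0.1]
finger_gap: -0.0001
grasp_force: 0.0
```

View pics/c6.png

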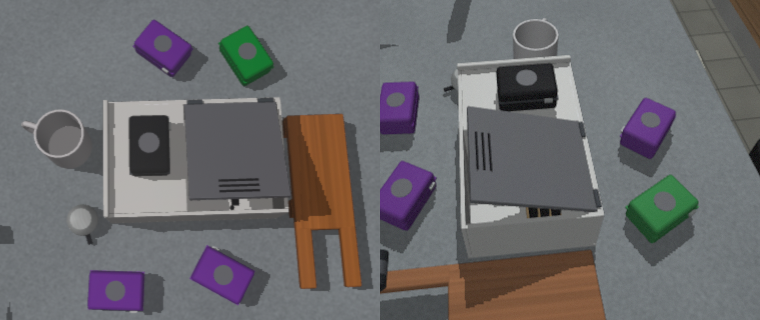

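The lid stands ajar. The case is on the ledge, clear of the lid, and the mug, bell and jack are where they were.

```bash
python3 -c "
from station import r
print(r.hand_in())"
```

```text
the job is handed in; nothing more can be done
None
```

Job handed in at about 11.5 s of the 42 s allowed: the case was slid onto the ledge and stands wholly on it, the catch was pressed (16 N at the stop) and the lid stands ajar, and the last pictures show the mug, bell and jack unmoved.

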